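Set and clamp the survey spindle on a cast

ROBOT

A 6-joint arm with a two-finger parallel gripper is mounted at the origin on a cart in front of the work surface, level with it; the furniture and walls round the work are solid. World frame = base frame: x ahead of the robot, y to its left, z up, the work surface at z = 0. Lengths are in m, angles in rad, forces in N, time in s.
With the tool pointing down it reaches from about 0.25 to 0.775 m from the base axis. Payload 4 kg.
Tool frame: the origin (TCP) lies midway between the tips of the shut fingers; the grasp point (between the pads) lies 19 mm behind it; z points along the fingers, x is the direction in which the jaws open and shut, and the axes are right-handed (so a half turn about z gives the same grasp; the last joint's range is limited). The gripper opens to 94 mm and grips with 3 to 60 N. Pads are 16 mm wide; open, the fingers measure 119 mm over their backs; the gripper's body (75 mm by 177 mm) begins 78 mm behind the grasp point.
Start: joints at [1.165, 0.087, 1.371, -0, 1.684, -0.103], TCP at [0.164, 0.525, 0.206] pointing down, gripper open.
Joint ranges: [-3.1, 3.1], [-0.76, 2.03], [0.27, 2.55], [-1.08, 4.22], [0.17, 2.65], [-2.57, 2.57]. Speed limits (rad/s): [2.79, 2.79, 3.14, 3.14, 3.14, 3.14].

INTERFACE

Orientations are given as [roll, pitch, yaw] about the fixed x, y, z axes, in that order (R = Rz(yaw) Ry(pitch) Rx(roll)).
In Python, from bench import * gives the robot as it stands.
- The arm moves only by the tool send_rows, never from a script. Its argument "rows" is one flat list of numbers, 7 for each row, row after row: the shift along the world's x, y, z in mm, then the turn, a rotation vector about the world's x, y, z in degrees, then the opening, from 0 (shut) to 1 (fully open). A call has exactly 8 rows; each row shifts and turns the commanded pose from where the row before left it; what a row does not reach is not made up. A row lasts 1/8 s, in which the tool goes at most 62.5 mm and 10.7 degrees, less where a joint would pass 70% of its speed; a pose out of reach is approached as far as the arm can. A call is refused whole if a number of a shift passes 62.5 or a number of a turn 10.7, either way. A call with a gripper value outside its range is refused whole. The fingers move at their own pace and stop on an object; the grip force is fixed at half the most. Time passes only in rows, so rows that do not move let the fingers close, or fill a call up. It gives the time, the measured TCP pose, the force and the opening at its end, in the units of the state.
- get_obs(): the state, without advancing time (a new reading comes with each control period).
- snapshot(name): name is "scene" or "top" or "wrist"; returns a dict with "color" (480x640x3 uint8, red, green, blue), "intrinsics" (3x3 intrinsics, pixels), "rvec" (rotation vector, rad) and "tvec" (3), from world to camera coordinates, as OpenCV has them; the wrist camera has in their place "T_tool_cam" (4x4, takes a point from camera to tool coordinates, whose origin is the TCP and whose axes are the tool frame's). Camera axes: x right, y down, z forward; pixel columns grow to the right and rows downward; lengths in m; the calibration is good to about 2 mm. A picture is of the moment at which its call begins: read the wrist's pose just before it. There is no depth.
- close_job(): hands the job in, once; it reports no verdict.
The state is a dict: "time": time; "joint_positions": joint angles; "qvel": joint speeds; "joint_torque": joint torques, N m; "tool_pos": TCP position; "ee_rot": TCP orientation; "wrist_force": force on the tool from outside, world axes, zero at the start; "wrist_torque": the same for the moment, N m; "width": finger opening in m.
Only numpy, scipy, OpenCV 4.12 (cv2) and the standard library are available. Lean on these libraries where they do the work, as an engineer would, in place of code of your own. Each camera call takes 0.05 s, during which the arm holds its last target.

TASK

Push the spindle of the survey stand down until its spring tip bears lightly on the plaster cast below, feeling for the touch because the height of the cast is not known, and never driving the tip hard into the plaster. Then swing the cam lever round past its stiff point to its far stop so that the spindle is clamped there, with the tip still touching the cast. Leave the jars and the spare cast where they stand.

Things in the scene. Friction and masses are not known exactly. Their poses are not given: they have to be found in the camera images.
- stand: Survey stand, fixed to the bench: grey base plate 200x130x14 mm, a steel column with its top 184 mm above the bench, and an aluminium arm 133 to 177 mm above the bench that carries the upright spindle. Origin on the bench straight below the spindle's axis; z up, x from the spindle towards the column (the column stands 110 mm along +x).
- spindle (a joint): How far the spindle has slid down, in m, from 0 (fully up) to 0.05. The spindle is a steel rod of 10 mm diameter that runs up and down in the sleeve; drag holds it wherever it is left, with about 2 N needed to push it down and about 6 N to push it up while the lever is open. Its spring tip is pushed in at 2.5 N per mm, over 3 mm, after which it is solid.
- knob_top (a point): Centre of the flat top of the black knob on the upper end of the spindle: 28 mm diameter, 20 mm high, 143 mm above the spindle's tip. It can be pushed down from above.
- tip (a point): Underside of the spring tip (8 mm wide) at the lower end of the spindle; it starts 15 to 45 mm above the cast.
- survey_table: Survey table on the base plate below the spindle, with a plaster cast 52x68x32 mm clamped on its height-adjustable head. Origin at the centre of the underside of its foot, 14 mm above the bench. The flat middle of the cast, inside the arch of teeth, lies below the tip; its height was set by hand, somewhere between 60 and 78 mm above the bench, and has to be felt.
- cam_lever (a joint): Angle of the cam lever, rad, counter-clockwise from above: 0 (open, points along the stand's +y) to 2.65 (far stop, clamped); at q it points along (-sin q, cos q) in the stand's x, y. Free at first, stiff from 1 rad (worst near 1.6: about 8 N at 75 mm from the pivot), over centre at 2.2; from about 2.3 it swings by itself to the far stop and stays; let go before 2.2 it springs back.
- lever_pivot (a point): Centre of the lever's upright pivot pin at half the lever's height, 155 mm above the bench, 34 mm in front of the spindle's axis (stand's -x).
- lever_end (a point): Centre of the lever's black end, 88 mm from the pivot, 17 mm diameter, 16 mm high; from there to the hub the lever is a bar 12 mm wide and 12 mm high, level, in free air.
- wax_jar: Low jar with a red cap, 50 mm wide, 45 mm high, standing in front of the stand below the lever's path. Origin at the centre of its underside. Leave it alone.
- powder_jar: Jar with a blue cap, 41 mm wide, 58 mm high, standing to the right of the stand. Origin at the centre of its underside. Leave it alone.
- spare_cast: Loose plaster dental model 52x68x32 mm to the left of the stand. Origin at the centre of its underside. Leave it alone.

How it is judged:
On the way:
1. the tip bears lightly on the cast while the lever is still open (contact force between spindle and survey_table above 0.4 N and value of joint cam_lever below 1 rad), for 0.2 s.
At the end, for the whole second after the job is handed in: The cam lever rests at its far stop (past 2.5 rad), the spindle is clamped with its tip bearing on the cast with 0.4 to 8 N, and the two jars and the spare cast are within 20 mm of where they stood (value of joint cam_lever above 2.5 rad and contact force between spindle and survey_table between 0.4 and 8 N and distance of each of wax_jar, powder_jar, spare_cast from where it was at the start of the episode below 0.02 m); the robot touches nothing.
It fails at once if the tip is driven into the cast with more than 12 N (contact force between spindle and survey_table above 12 N).
It fails at once if a jar or the spare cast is tipped over (angle between any of wax_jar, powder_jar, spare_cast's own z axis and vertical above 0.5 rad).
It also fails if it takes over 58 s, if anything falls off the work surface, if the arm or the gripper's body presses on something with over 40 N, if the wrist force passes 120 N, or if a joint passes its speed limit or range.

## Working session

There is one attempt and no reset: what is moved stays moved. The work goes in short steps, Python scripts to look and compute and a tool call to move; the robot and the scene stay as the last step left them, time stands still between calls to the robot, and variables do not carry over. Pictures are saved under pics/ and viewed, and the job is handed in when it is done.

Besides the shell and the picture viewer there is one more tool, called after ">>>" by a JSON object that holds its "api" and its "payload", one argument or row to a line. send_rows: Moves the arm, as the interface text tells. Its arguments: {"type":"object","properties":{"rows":{"type":"array","items":{"type":"number"}}},"required":["rows"]}

```bash
mkdir -p pics; ls; python3 - <<'E'
from bench import *
import cv2
print(get_obs())
for n in ("scene","top","wrist"):
    s=snapshot(n); cv2.imwrite(f"pics/{n}0.png",s["color"][:,:,::-1]); print(n,{k:v for k,v in s.items() if k!="color"})
E
```

```text
pics
{'time': 0.0, 'joint_positions': array([ 1.16488042e+00,  8.79405436e-02,  1.37222349e+00, -2.30128396e-05,
        1.68360271e+00, -1.03113203e-01]), 'qvel': array([-0.00015797,  0.00059555,  0.00031878,  0.00090831, -0.00138039,
       -0.0009658 ]), 'joint_torque': array([ 2.51334095e-04, -3.40185463e+01, -3.02426755e+01,  7.17392773e-02,
        3.30400304e-02, -1.64226954e-04]), 'tool_pos': array([0.16381147, 0.5244697 , 0.20432769]), 'ee_rot': array([-3.14139162e+00,  2.16489655e-03,  1.26799128e+00]), 'wrist_force': array([ 0.98133842, -0.37135467,  0.12041436]), 'wrist_torque': array([-0.01893829, -0.02943745, -0.01459344]), 'width': 0.09397648312551114}
scene {'intrinsics': array([[482.46089536,   0.        , 319.3481317 ],
       [  0.        , 482.46089536, 240.99201246],
       [  0.        ,   0.        ,   1.        ]]), 'rvec': array([ 2.1253598 , -1.11797896,  0.47937596]), 'tvec': array([-0.27939275,  0.45281474,  0.63601262])}
top {'intrinsics': array([[477.56472403,   0.        , 318.61447828],
       [  0.        , 477.56472403, 246.92230588],
       [  0.        ,   0.        ,   1.        ]]), 'rvec': array([ 2.14030873, -2.14829327,  0.15549016]), 'tvec': array([0.0624318 , 0.56800311, 0.96110205])}
wrist {'intrinsics': array([[429.4896173 ,   0.        , 327.83671608],
       [  0.        , 429.4896173 , 241.57946554],
       [  0.        ,   0.        ,   1.        ]]), 'T_tool_cam': array([[ 9.99999838e-01, -1.44592289e-04,  5.50065474e-04,
         6.18314679e-04],
       [-8.21525626e-07,  9.66776285e-01,  2.55623972e-01,
        -7.36297956e-02],
       [-5.68751511e-04, -2.55623931e-01,  9.66776128e-01,
        -1.79058823e-01],
       [ 0.00000000e+00,  0.00000000e+00,  0.00000000e+00,
         1.00000000e+00]])}
```

View pics/scene0.png

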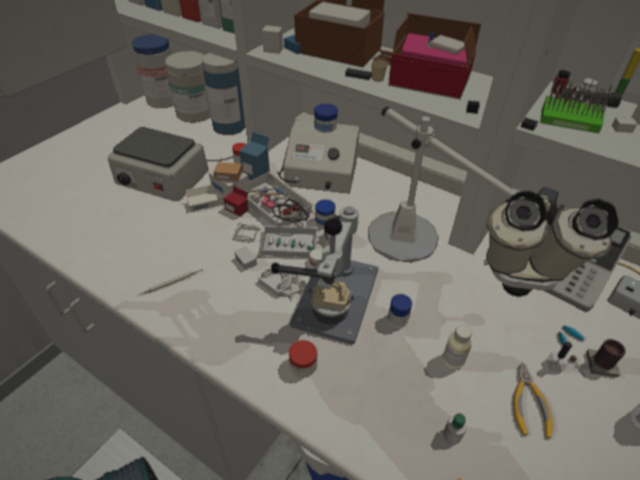

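View pics/top0.png

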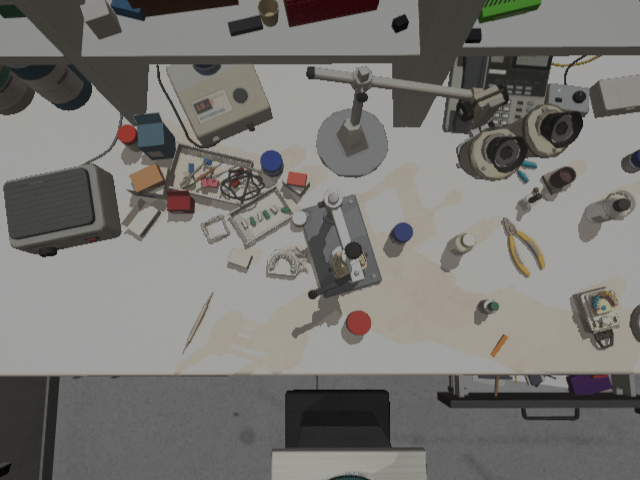

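View pics/wrist0.png

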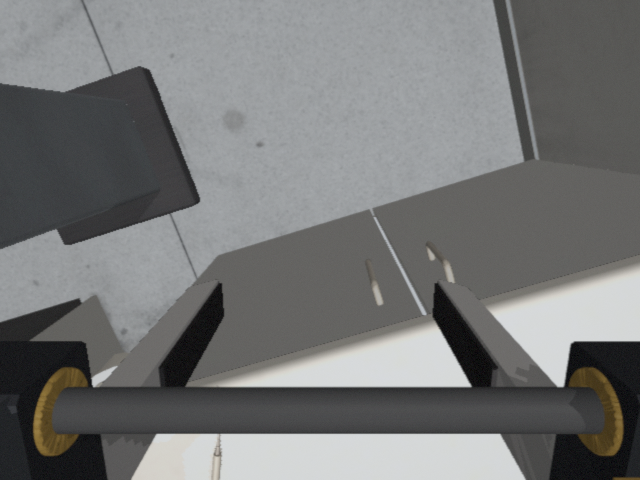

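```bash
cat > h.py <<'E'
import numpy as np, cv2
def cam(s): 
    R=cv2.Rodrigues(s["rvec"])[0]; return s["intrinsics"],R,s["tvec"]
def proj(s,P): return cv2.projectPoints(np.array(P,float).reshape(-1,3),s["rvec"],s["tvec"],s["intrinsics"],None)[0].reshape(-1,2)
def back(s,uv,z):
    K,R,t=cam(s); d=R.T@np.linalg.inv(K)@np.array([*uv,1.]); c=-R.T@t; return c+d*(z-c[2])/d[2]
def crop(s,x0,y0,x1,y1,k,f):
    im=s["color"][y0:y1,x0:x1,::-1]; cv2.imwrite(f,cv2.resize(im,None,fx=k,fy=k,interpolation=cv2.INTER_CUBIC))
E
python3 - <<'E'
from bench import *
from h import *
s=snapshot("top"); crop(s,260,180,420,345,5 if 0 else 4,"pics/topc.png"); crop(s,290,180,390,300,5,"pics/topd.png")
c=snapshot("scene"); crop(c,220,190,420,340,4,"pics/scenec.png")
print(proj(s,[[.164,.525,.2],[0,0,0],[.4,0,0]]),proj(c,[[.164,.525,.2],[.4,0,0]]))
for n,p,z in (("knob",(354,250),.21),("col",(333,199),.184),("lend",(315,294),.16),("wax",(358,323),.045),("pow",(402,232),.058)): print(n,back(s,p,z))
E
```

```text
[[ 37.69680517 476.30432166]
 [349.63639402 529.15898126]
 [347.19006467 327.62801508]] [[-53.53866277 244.29731277]
 [289.48108547 363.90180863]]
knob [ 0.53771429 -0.00159736  0.21      ]
col [0.63557401 0.03348978 0.184     ]
lend [0.46401745 0.06701382 0.16      ]
wax [ 0.41019484 -0.01966478  0.045     ]
pow [ 0.59646046 -0.11281149  0.058     ]
```

View pics/topd.png

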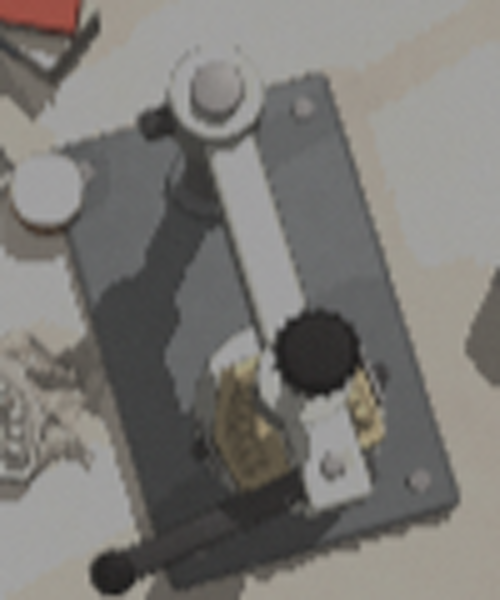

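View pics/scenec.png

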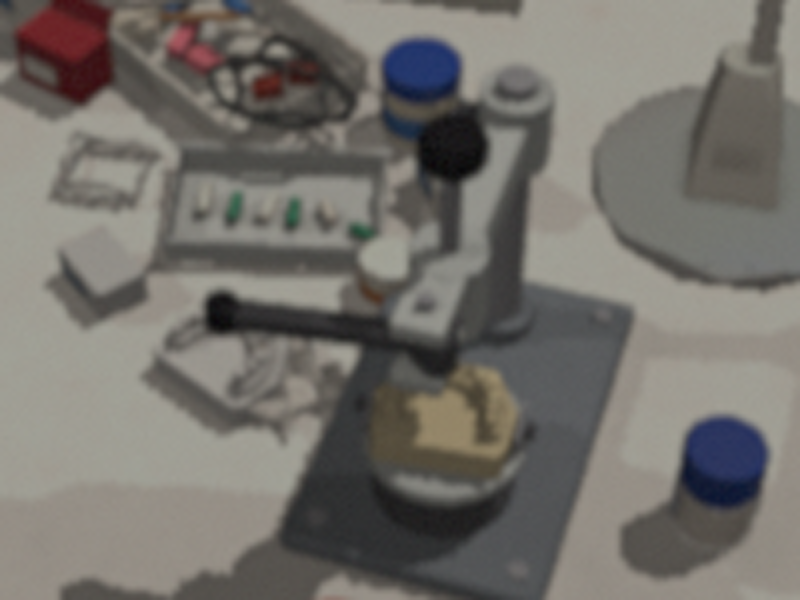

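```bash
python3 - <<'E'
from bench import *
from h import *
from scipy.optimize import least_squares
s=snapshot("top");c=snapshot("scene")
obs=[("k",s,(353.5,250)),("k",c,(333.7,224)),("c",s,(333.4,197.8)),("c",c,(349.2,211)),("e",s,(312.4,294.2)),("e",c,(275.5,268)),("p",s,(356.4,272.6)),("p",c,(326.7,265.7))]
def pts(v):
    x,y,a,hk,q=v
    L={"k":(0,0,hk),"c":(.11,0,.186),"e":(-.034-.088*np.sin(q),.088*np.cos(q),.16),"p":(-.034,0,.178)}
    Rz=np.array([[np.cos(a),-np.sin(a),0],[np.sin(a),np.cos(a),0],[0,0,1]])
    return {k:Rz@np.array(p)+[x,y,0] for k,p in L.items()}
def f(v):
    P=pts(v); return np.concatenate([proj(cc,P[k])[0]-uv for k,cc,uv in obs])
r=least_squares(f,[.53,0,.3,.24,0]); print(r.x.round(4)); print(r.fun.reshape(-1,2).round(1)); 
for k,p in pts(r.x).items(): print(k,p.round(4))
print("wax",back(s,(358,323),.045),"pow",back(s,(402,232),.058))
E
```

```text
[0.5327 0.0006 0.2893 0.2431 0.1522]
[[ 0.6  0.2]
 [-0.5 -0. ]
 [ 0.4 -0.4]
 [-0.1 -2.4]
 [ 0.7  0.6]
 [-0.3 -1.2]
 [ 0.8  0.6]
 [-0.5  0.2]]
k [0.5327 0.0006 0.2431]
c [0.6381 0.032  0.186 ]
e [0.4625 0.0705 0.16  ]
p [ 0.5001 -0.0091  0.178 ]
wax [ 0.41019484 -0.01966478  0.045     ] pow [ 0.59646046 -0.11281149  0.058     ]
```

>>> {"api": "send_rows", "payload": {
  "rows": [23,-33,9,0,0,0,0,23,-33,9,0,0,0,0,23,-33,9,0,0,0,0,23,-33,9,0,0,0,0,23,-33,6,0,0,0,0,23,-33,6,0,0,0,0,23,-33,6,0,0,0,0,23,-33,6,0,0,0,0]
}}

```text
time: 1.35
tool_pos: [0.3486, 0.2598, 0.2658]
ee_rot: [3.141, -0.001, 1.268]
wrist_force: [0.8, 0.8, -0.5]
width: 0.0174
```

>>> {"api": "send_rows", "payload": {
  "rows": [23,-33,4,0,0,0,0,23,-33,4,0,0,0,0,23,-33,4,0,0,0,0,23,-33,4,0,0,0,0,23,-33,4,0,0,0,0,23,-33,4,0,0,0,0,23,-33,4,0,0,0,0,23,-30,4,0,0,0,0]
}}

```text
time: 2.35
tool_pos: [0.5327, -0.0013, 0.2977]
ee_rot: [3.141, -0.0, 1.268]
wrist_force: [0.7, 0.2, -0.4]
width: 0.0006
```

```bash
python3 - <<'E'
from bench import *
from h import *
o=get_obs();print(o["tool_pos"],o["wrist_force"])
w=snapshot("wrist");cv2.imwrite("pics/w1.png",w["color"][:,:,::-1])
c=snapshot("scene"); crop(c,220,150,420,300,4,"pics/scenec1.png")
print(get_obs()["wrist_force"])
E
```

```text
[ 0.5326583  -0.0012876   0.29768876] [ 0.7446765   0.17607147 -0.35546184]
[ 0.37951283  0.43702665 -0.64525754]
```

View pics/w1.png

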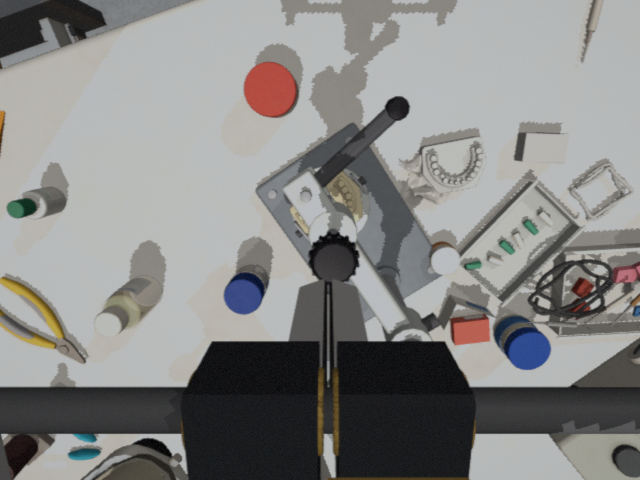

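View pics/scenec1.png

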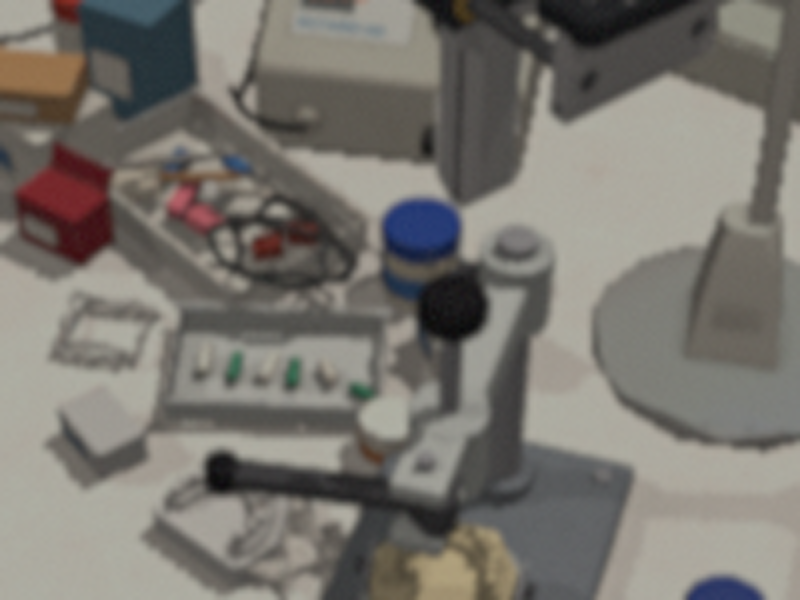

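```bash
cat >> h.py <<'E'
def wback(w,o,uv,z):
    from scipy.spatial.transform import Rotation as Ro
    R=Ro.from_euler("xyz",o["ee_rot"]).as_matrix();T=w["T_tool_cam"]
    d=R@T[:3,:3]@np.linalg.inv(w["intrinsics"])@np.array([*uv,1.]); c=R@T[:3,3]+o["tool_pos"]
    return c+d*(z-c[2])/d[2]
E
python3 - <<'E'
from bench import *
from h import *
o=get_obs();w=snapshot("wrist")
for n,uv,z in (("knob",(335,262),.243),("knobc",(335,256),.243),("end",(398,107),.16),("pin",(306,196),.178),("wax",(271,90),.045),("col",(405,340),.186)): print(n,wback(w,o,uv,z).round(4))
crop(w,250,200,420,360,4,"pics/w1c.png")
E
```

```text
knob [0.5348 0.0018 0.243 ]
knobc [0.5314 0.0029 0.243 ]
end [0.4647 0.0714 0.16  ]
pin [ 0.5026 -0.0082  0.178 ]
wax [ 0.4139 -0.0208  0.045 ]
col [0.6259 0.0288 0.186 ]
```

View pics/w1c.png

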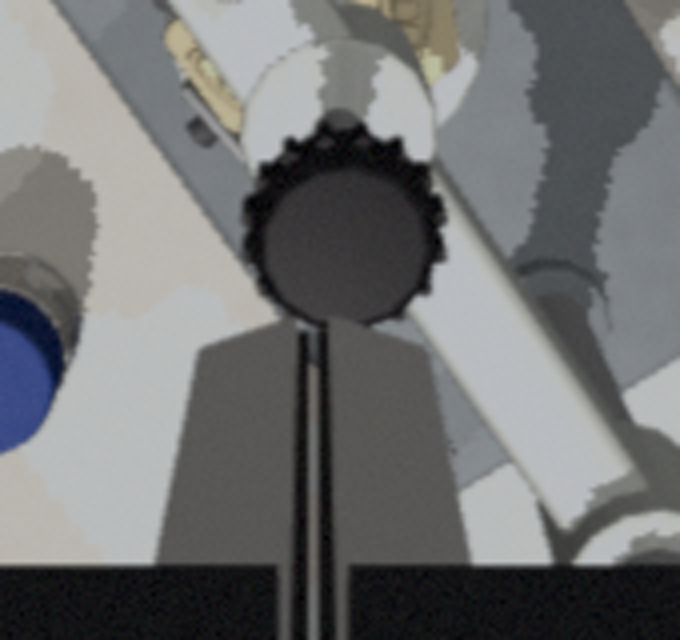

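>>> {"api": "send_rows", "payload": {
  "rows": [1,3,-14,0,0,0,0,0,0,-14,0,0,0,0,0,0,-12,0,0,0,0,0,0,-7,0,0,0,0,0,0,-5,0,0,0,0,0,0,-5,0,0,0,0,0,0,-5,0,0,0,0,0,0,-3,0,0,0,0]
}}

```text
time: 3.5
tool_pos: [0.5331, 0.003, 0.2323]
ee_rot: [3.141, -0.0, 1.268]
wrist_force: [-0.8, -0.0, 1.9]
width: 0.0004
```

>>> {"api": "send_rows", "payload": {
  "rows": [0,0,-2,0,0,0,0,0,0,-2,0,0,0,0,0,0,-2,0,0,0,0,0,0,-1,0,0,0,0,0,0,-1,0,0,0,0,0,0,-0.5,0,0,0,0,0,0,-0.5,0,0,0,0,0,0,-0.5,0,0,0,0]
}}

```text
time: 4.5
tool_pos: [0.5331, 0.003, 0.223]
ee_rot: [3.141, -0.0, 1.268]
wrist_force: [0.2, 1.3, 1.2]
width: 0.0002
```

```bash
cat > rd.py <<'E'
from bench import *
import numpy as np
F=[];Z=[]
for i in range(4):
    o=get_obs();F.append(o["wrist_force"][2]);Z.append(o["tool_pos"][2]);c=snapshot("scene")
print(np.round(F,2),np.mean(F).round(2),np.round(Z,4),get_obs()["time"])
from h import *
crop(c,280,190,400,290,6,"pics/sc_%d.png"%(o["time"]*100))
E
python3 rd.py
```

```text
[1.17 1.64 1.53 1.2 ] 1.39 [0.223 0.223 0.223 0.223] 4.7
```

>>> {"api": "send_rows", "payload": {
  "rows": [0,0,-0.5,0,0,0,0,0,0,-0.5,0,0,0,0,0,0,-0.5,0,0,0,0,0,0,-0.5,0,0,0,0,0,0,0,0,0,0,0,0,0,0,0,0,0,0,0,0,0,0,0,0,0,0,0,0,0,0,0,0]
}}

```text
time: 5.7
tool_pos: [0.533, 0.0029, 0.2209]
ee_rot: [-3.142, 0.0, 1.268]
wrist_force: [1.2, 1.1, 0.2]
width: 0.0004
```

>>> {"api": "send_rows", "payload": {
  "rows": [0,0,-0.5,0,0,0,0,0,0,-0.5,0,0,0,0,0,0,-0.5,0,0,0,0,0,0,0,0,0,0,0,0,0,0,0,0,0,0,0,0,0,0,0,0,0,0,0,0,0,0,0,0,0,0,0,0,0,0,0]
}}

```text
time: 6.7
tool_pos: [0.533, 0.0029, 0.2195]
ee_rot: [3.142, 0.0, 1.268]
wrist_force: [0.4, 0.0, 0.0]
width: 0.0005
```

>>> {"api": "send_rows", "payload": {
  "rows": [0,0,-0.25,0,0,0,0,0,0,-0.25,0,0,0,0,0,0,-0.25,0,0,0,0,0,0,-0.25,0,0,0,0,0,0,-0.25,0,0,0,0,0,0,-0.25,0,0,0,0,0,0,-0.25,0,0,0,0,0,0,-0.25,0,0,0,0]
}}

```text
time: 7.7
tool_pos: [0.533, 0.003, 0.2175]
ee_rot: [3.142, -0.0, 1.268]
wrist_force: [0.4, -0.4, 2.8]
width: 0.0001
```

```bash
python3 rd.py
```

```text
[2.77 1.39 1.31 1.09] 1.64 [0.2175 0.2174 0.2175 0.2174] 7.9
```

```bash
ls pics
```

```text
sc_465.png
sc_785.png
scene0.png
scenec.png
scenec1.png
top0.png
topc.png
topd.png
w1.png
w1c.png
wrist0.png
```

View pics/sc_785.png

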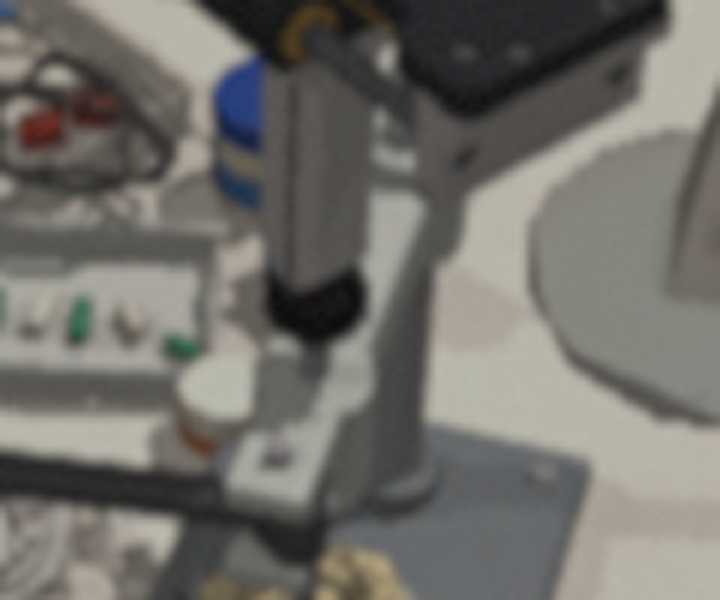

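>>> {"api": "send_rows", "payload": {
  "rows": [0,0,-0.25,0,0,0,0,0,0,-0.25,0,0,0,0,0,0,-0.25,0,0,0,0,0,0,-0.25,0,0,0,0,0,0,-0.25,0,0,0,0,0,0,-0.25,0,0,0,0,0,0,-0.25,0,0,0,0,0,0,-0.25,0,0,0,0]
}}

```text
time: 8.9
tool_pos: [0.533, 0.003, 0.2158]
ee_rot: [3.141, -0.0, 1.268]
wrist_force: [-0.2, -1.1, 2.9]
width: 0.0007
```

>>> {"api": "send_rows", "payload": {
  "rows": [0,0,-0.2,0,0,0,0,0,0,-0.2,0,0,0,0,0,0,-0.2,0,0,0,0,0,0,-0.2,0,0,0,0,0,0,-0.2,0,0,0,0,0,0,-0.2,0,0,0,0,0,0,-0.2,0,0,0,0,0,0,-0.2,0,0,0,0]
}}

```text
time: 9.9
tool_pos: [0.5331, 0.003, 0.2145]
ee_rot: [3.141, -0.0, 1.268]
wrist_force: [-1.3, -0.9, 6.5]
width: 0.0003
```

```bash
python3 rd.py
```

```text
[6.53 6.7  6.3  5.4 ] 6.23 [0.2145 0.2146 0.2145 0.2145] 10.1
```

```bash
cat > path.py <<'E'
import numpy as np
p=np.array([.501,-.009])
def P(deg,d,r=.075):
    f=np.radians(deg);return p+r*np.array([-np.sin(f),np.cos(f)])+d*np.array([np.cos(f),np.sin(f)])
if __name__=="__main__":
    print(P(25,.045)); prev=P(25,.045)
    for a in [25]+list(range(31,166,6)):
        q=P(a,.018); print(a,q.round(4),((q-prev)*1000).round(1)); prev=q
E
python3 path.py
```

```text
[0.51008748 0.07799091]
25 [0.4856 0.0666] [-24.5 -11.4]
31 [0.4778 0.0646] [-7.8 -2. ]
37 [0.4702 0.0617] [-7.6 -2.8]
43 [0.463  0.0581] [-7.2 -3.6]
49 [0.4562 0.0538] [-6.8 -4.3]
55 [0.4499 0.0488] [-6.3 -5. ]
61 [0.4441 0.0431] [-5.8 -5.7]
67 [0.439  0.0369] [-5.1 -6.2]
73 [0.4345 0.0301] [-4.5 -6.7]
79 [0.4308 0.023 ] [-3.7 -7.2]
85 [0.4279 0.0155] [-3.  -7.5]
91 [0.4257 0.0077] [-2.2 -7.8]
97 [ 4.244e-01 -3.000e-04] [-1.3 -8. ]
103 [ 0.4239 -0.0083] [-0.5 -8.1]
109 [ 0.4242 -0.0164] [ 0.4 -8.1]
115 [ 0.4254 -0.0244] [ 1.2 -8. ]
121 [ 0.4274 -0.0322] [ 2.  -7.8]
127 [ 0.4303 -0.0398] [ 2.8 -7.6]
133 [ 0.4339 -0.047 ] [ 3.6 -7.2]
139 [ 0.4382 -0.0538] [ 4.3 -6.8]
145 [ 0.4432 -0.0601] [ 5.  -6.3]
151 [ 0.4489 -0.0659] [ 5.7 -5.8]
157 [ 0.4551 -0.071 ] [ 6.2 -5.1]
163 [ 0.4619 -0.0755] [ 6.7 -4.5]
```

>>> {"api": "send_rows", "payload": {
  "rows": [0,0,4,0,0,0,0,0,0,12,0,0,0,0,0,0,14,0,0,0,0,-8,25,0,0,0,0,0,-8,25,0,0,0,0,0,-7,25,0,0,0,0,0,0,0,0,0,0,0,0,0,0,0,0,0,0,0]
}}

```text
time: 11.1
tool_pos: [0.5103, 0.0776, 0.2444]
ee_rot: [3.141, 0.0, 1.268]
wrist_force: [0.6, -0.1, -0.3]
width: 0.0003
```

```bash
python3 - <<'E'
from bench import *
from h import *
o=get_obs();w=snapshot("wrist");crop(w,170,40,470,265,2.6,"pics/w2.png");print(o["tool_pos"],o["wrist_force"])
s=snapshot("scene");crop(s,220,150,420,300,4,"pics/s2.png")
E
```

```text
[0.51033614 0.07762433 0.24437222] [ 0.59499147 -0.07790219 -0.26877123]
```

View pics/w2.png

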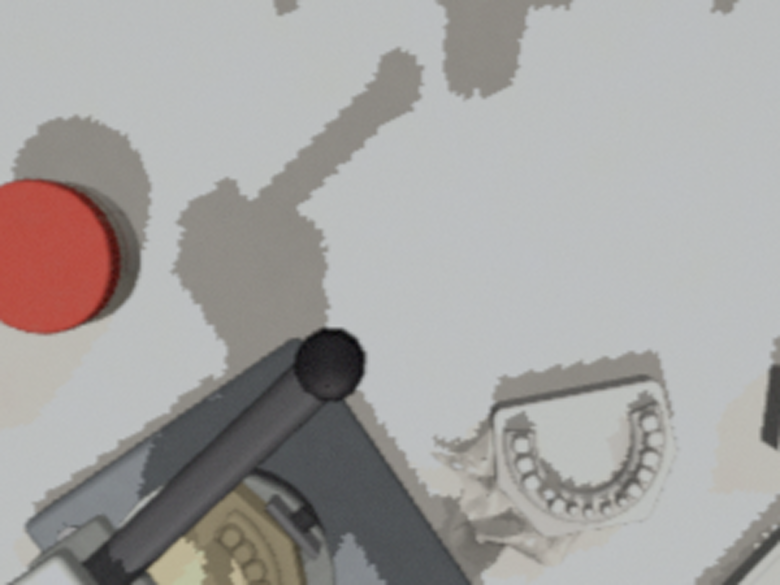

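View pics/s2.png

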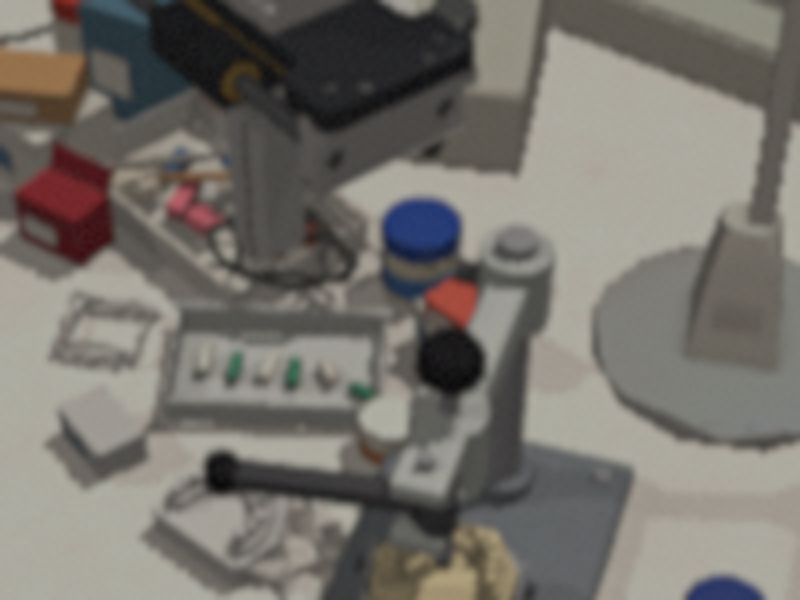

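>>> {"api": "send_rows", "payload": {
  "rows": [0,0,-14,0,0,0,0,0,0,-14,0,0,0,0,0,0,-14,0,0,0,0,0,0,-14,0,0,0,0,0,0,-14,0,0,0,0,0,0,-14,0,0,0,0,0,0,-14,0,0,0,0,-4,-2,0,0,0,0,0]
}}

```text
time: 12.2
tool_pos: [0.505, 0.076, 0.1442]
ee_rot: [-3.139, 0.001, 1.268]
wrist_force: [0.5, 0.4, 0.3]
width: 0.0004
```

```bash
python3 - <<'E'
from bench import *
from h import *
o=get_obs();print(o["tool_pos"],o["wrist_force"])
w=snapshot("wrist");crop(w,170,140,470,365,2.6,"pics/w3.png")
E
```

```text
[0.50503846 0.07597156 0.14417145] [0.49774381 0.43297168 0.29904899]
```

View pics/w3.png

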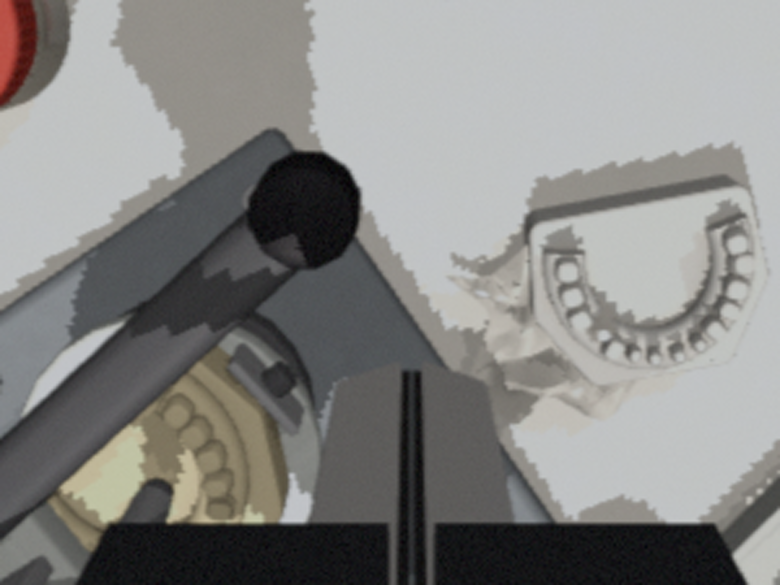

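>>> {"api": "send_rows", "payload": {
  "rows": [-7,-4,1,0,0,0,0,-7,-3,0,0,0,0,0,-6,-3,0,0,0,0,0,-8,-2,0,0,0,0,0,-7.6,-2.8,0,0,0,0,0,-7.2,-3.6,0,0,0,0,0,-6.8,-4.3,0,0,0,0,0,-6.3,-5,0,0,0,0,0]
}}

```text
time: 13.25
tool_pos: [0.4496, 0.0481, 0.1468]
ee_rot: [-3.141, -0.0, 1.268]
wrist_force: [2.9, 0.7, 0.5]
width: 0.0008
```

```bash
python3 - <<'E'
from bench import *
from h import *
o=get_obs();print(o["tool_pos"],o["wrist_force"])
w=snapshot("wrist");crop(w,170,140,470,365,2.6,"pics/w4.png")
E
```

```text
[0.44956034 0.04813471 0.14682627] [2.89286808 0.71416797 0.4890357 ]
```

View pics/w4.png

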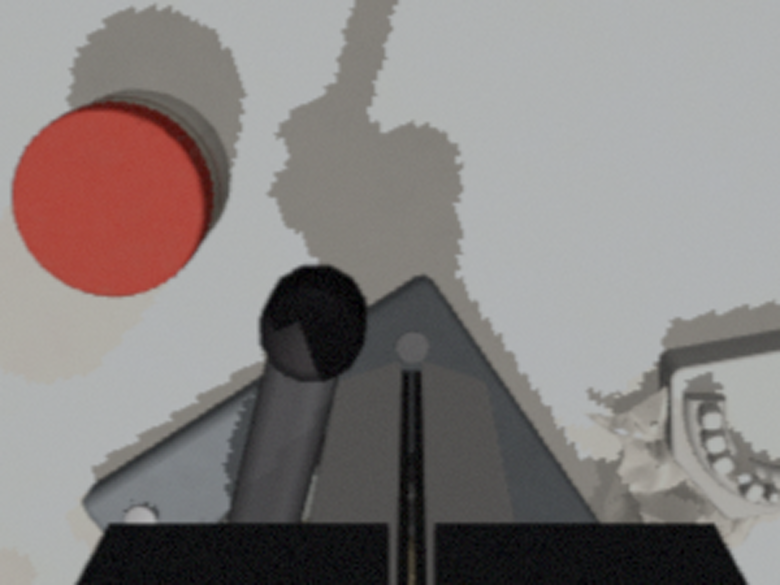

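>>> {"api": "send_rows", "payload": {
  "rows": [-5.8,-5.7,-1,0,0,0,0,-5.1,-6.2,0,0,0,0,0,-4.5,-6.7,0,0,0,0,0,-3.7,-7.2,0,0,0,0,0,-3,-7.5,0,0,0,0,0,-2.2,-7.8,0,0,0,0,0,-1.3,-8,0,0,0,0,0,-0.5,-8.1,0,0,0,0,0]
}}

```text
time: 14.3
tool_pos: [0.4239, -0.0082, 0.1459]
ee_rot: [-3.141, -0.003, 1.269]
wrist_force: [2.3, 6.1, 0.7]
width: 0.0006
```

```bash
python3 - <<'E'
from bench import *
from h import *
o=get_obs();print(o["tool_pos"],o["wrist_force"])
w=snapshot("wrist");crop(w,170,140,470,365,2.6,"pics/w5.png")
E
```

```text
[ 0.42391707 -0.00822508  0.14589118] [2.31013568 6.08421613 0.69655158]
```

View pics/w5.png

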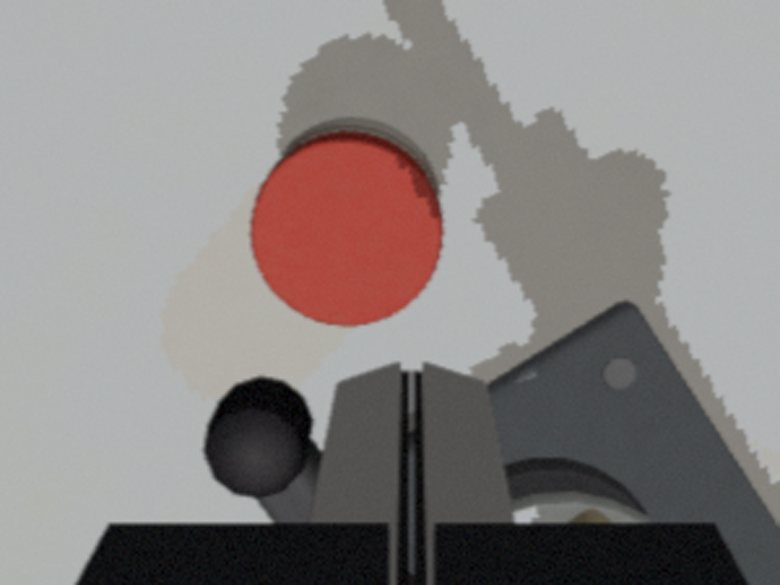

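>>> {"api": "send_rows", "payload": {
  "rows": [0.4,-8.1,0,0,0,0,0,1.2,-8,0,0,0,0,0,2,-7.8,0,0,0,0,0,2.8,-7.6,0,0,0,0,0,3.6,-7.2,0,0,0,0,0,4.3,-6.8,0,0,0,0,0,5,-6.3,0,0,0,0,0,5.7,-5.8,0,0,0,0,0]
}}

```text
time: 15.35
tool_pos: [0.4486, -0.065, 0.1454]
ee_rot: [-3.139, -0.004, 1.269]
wrist_force: [0.7, 4.6, -0.4]
width: 0.0003
```

```bash
python3 - <<'E'
from bench import *
from h import *
o=get_obs();print(o["tool_pos"],o["wrist_force"])
w=snapshot("wrist");crop(w,170,140,470,365,2.6,"pics/w6.png")
s=snapshot("scene");crop(s,220,190,420,340,4,"pics/s6.png")
E
```

```text
[ 0.44861263 -0.06496309  0.14536739] [ 0.70649002  4.5544555  -0.42705536]
```

View pics/w6.png

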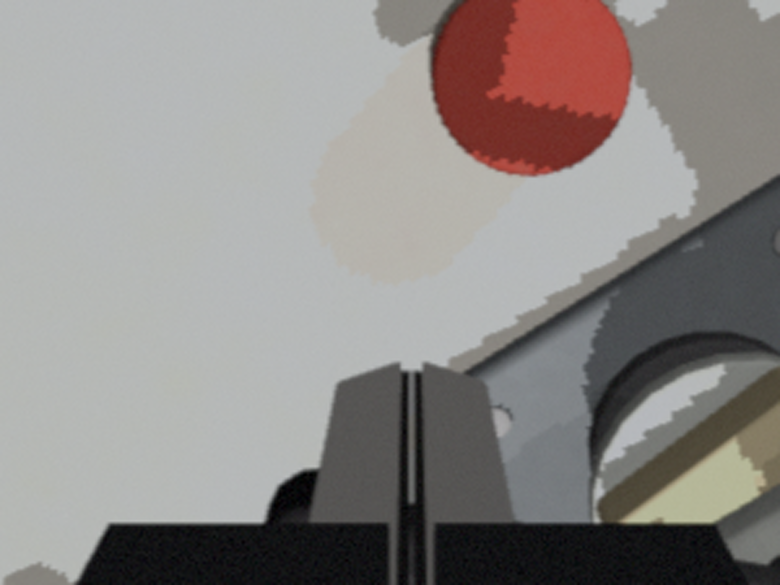

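View pics/s6.png

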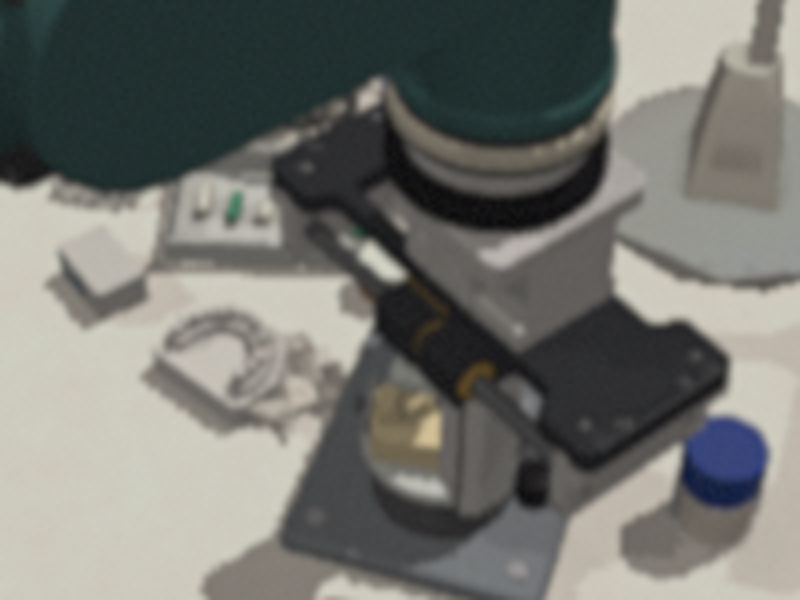

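>>> {"api": "send_rows", "payload": {
  "rows": [3,-2.7,0,0,0,0,0,3.1,-2.4,0,0,0,0,0,3.3,-2.3,0,0,0,0,0,3.3,-2.2,0,0,0,0,0,0,0,0,0,0,0,0,0,0,0,0,0,0,0,0,0,0,0,0,0,0,0,0,0,0,0,0,0]
}}

```text
time: 16.45
tool_pos: [0.4617, -0.0761, 0.146]
ee_rot: [3.141, -0.0, 1.268]
wrist_force: [0.4, -0.2, 0.4]
width: 0.0003
```

```bash
python3 - <<'E'
from bench import *
from h import *
o=get_obs();print(o["tool_pos"],o["wrist_force"])
w=snapshot("wrist");crop(w,170,140,470,365,2.6,"pics/w7.png")
E
```

```text
[ 0.4617219  -0.07607475  0.14599109] [ 0.37075543 -0.20145407  0.39164721]
```

View pics/w7.png

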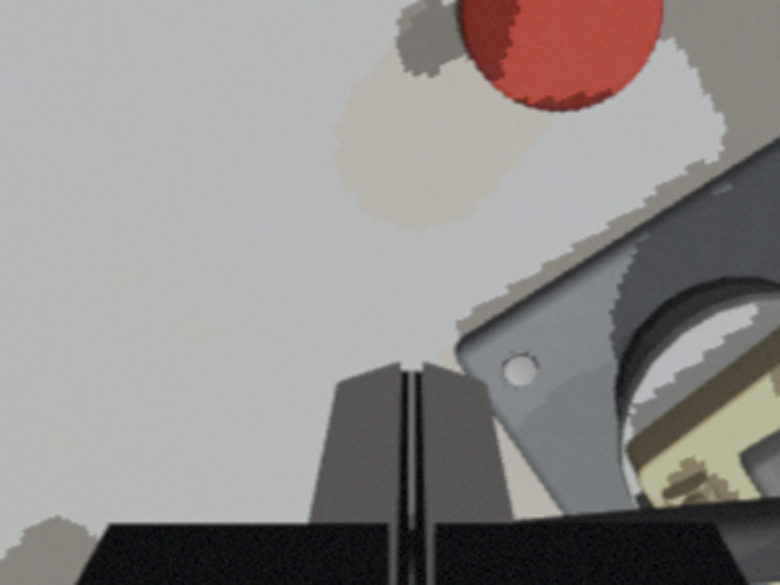

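>>> {"api": "send_rows", "payload": {
  "rows": [-10,0,0,0,0,0,0,-15,0,0,0,0,0,0,-15,0,0,0,0,0,0,-5,0,20,0,0,0,0,0,0,30,0,0,0,0,0,0,30,0,0,0,0,0,0,30,0,0,0,0,0,0,0,0,0,0,0]
}}

```text
time: 17.5
tool_pos: [0.4172, -0.0765, 0.2585]
ee_rot: [3.136, 0.0, 1.268]
wrist_force: [0.9, 0.5, -0.6]
width: 0.0003
```

>>> {"api": "send_rows", "payload": {
  "rows": [-5,-30,0,0,0,0,0,-5,-30,0,0,0,0,0,-5,-30,0,0,0,0,0,-5,-30,0,0,0,0,0,-5,-30,0,0,0,0,0,-5,-30,0,0,0,0,0,0,-20,0,0,0,0,0,0,0,0,0,0,0,0]
}}

```text
time: 18.5
tool_pos: [0.3862, -0.2764, 0.2546]
ee_rot: [-3.139, -0.001, 1.266]
wrist_force: [-0.3, 0.0, -0.8]
width: 0.0002
```

```bash
python3 - <<'E'
from bench import *
from h import *
o=get_obs();print(o["tool_pos"],o["wrist_force"],o["time"])
w=snapshot("scene");crop(w,220,190,420,340,4,"pics/s8.png")
s=snapshot("top");crop(s,260,170,420,345,3.4,"pics/t8.png")
E
```

```text
[ 0.3862215  -0.27642563  0.25455212] [-0.27166383  0.00166969 -0.77630534] 18.5
```

View pics/s8.png

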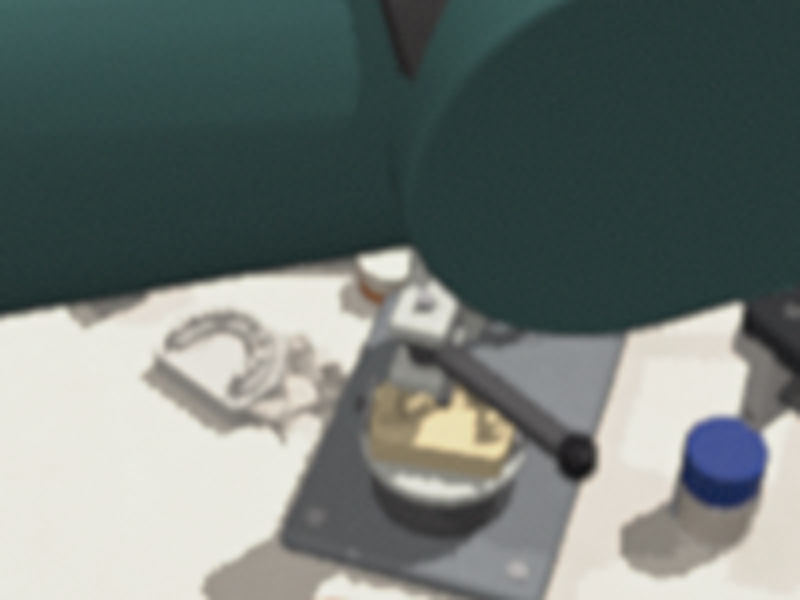

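View pics/t8.png

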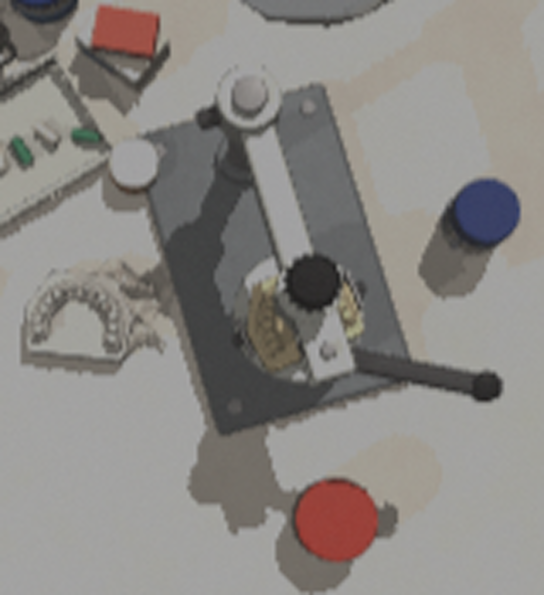

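>>> {"api": "send_rows", "payload": {
  "rows": [-10,-30,10,0,0,0,0,-15,-30,10,0,0,0,0,-15,-30,10,0,0,0,0,-15,-30,0,0,0,0,0,-15,-30,0,0,0,0,0,-15,-20,0,0,0,0,0,0,0,0,0,0,0,0,0,0,0,0,0,0,0]
}}

```text
time: 19.6
tool_pos: [0.3026, -0.4449, 0.2861]
ee_rot: [3.141, -0.001, 1.269]
wrist_force: [-0.8, 0.7, -0.1]
width: 0.0004
```

```bash
python3 - <<'E'
from bench import *
from h import *
o=get_obs();print(o["tool_pos"],o["wrist_force"],o["time"])
w=snapshot("scene");crop(w,220,150,420,300,4,"pics/s9.png")
s=snapshot("top")
e=back(s,(402.6,283.5),.16); v=e[:2]-[.501,-.009]; print(e,np.hypot(*v),"q",np.arctan2(-v[0],v[1])-.289)
print("wax",back(s,(260+336/3.4,170+520/3.4),.045),"pow",back(s,(260+486/3.4,170+212/3.4),.058))
E
```

```text
[ 0.30261923 -0.44494884  0.2860938 ] [-0.78504443  0.7300727  -0.06417413] 19.6
[ 0.48255887 -0.09321049  0.16      ] 0.08620604787606338 q 2.637007298787926
wax [ 0.41030768 -0.0213503   0.045     ] pow [ 0.5957093  -0.11474141  0.058     ]
```

View pics/s9.png

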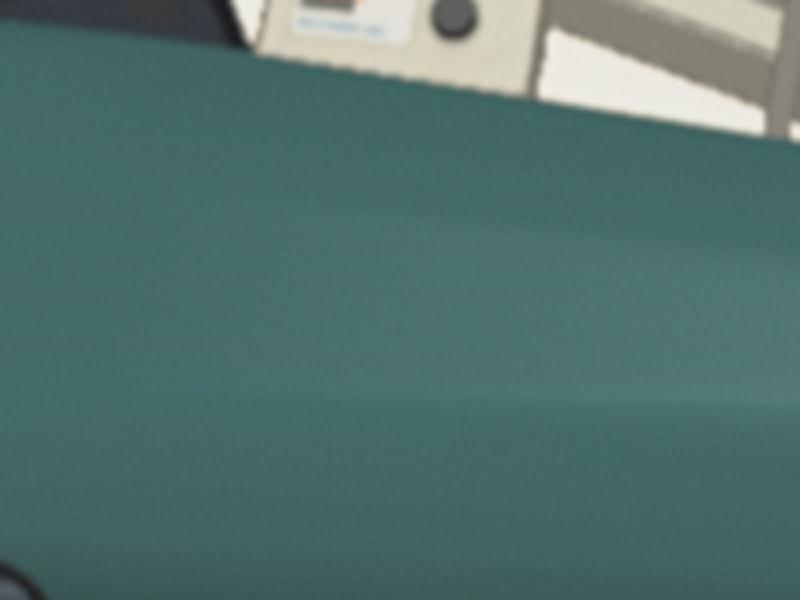

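>>> {"api": "send_rows", "payload": {
  "rows": [4,50,0,0,0,0,0,4,50,0,0,0,0,0,4,50,0,0,0,0,0,4,50,0,0,0,0,0,4,50,0,0,0,0,0,4,50,0,0,0,0,0,4,50,0,0,0,0,0,4,50,0,0,0,0,0]
}}

```text
time: 20.7
tool_pos: [0.3333, -0.0438, 0.2863]
ee_rot: [3.14, -0.001, 1.269]
wrist_force: [0.6, -0.0, 0.4]
width: 0.0006
```

>>> {"api": "send_rows", "payload": {
  "rows": [-6,55,0,0,0,0,0,-10,55,0,0,0,0,0,-15,55,0,0,0,0,0,-20,55,0,0,0,0,0,-25,55,0,0,0,0,0,-25,55,0,0,0,0,0,-25,55,0,0,0,0,0,-25,55,0,0,0,0,0]
}}

```text
time: 21.7
tool_pos: [0.1804, 0.3958, 0.2865]
ee_rot: [3.141, -0.002, 1.27]
wrist_force: [1.1, 0.6, 0.7]
width: 0.0008
```

```bash
python3 - <<'E'
from bench import *
from h import *
o=get_obs();print(o["tool_pos"],o["wrist_force"],o["time"])
w=snapshot("scene");crop(w,220,150,420,300,4,"pics/s9.png")
a=cv2.imread("pics/s2.png"); b=cv2.imread("pics/s9.png")
cv2.imwrite("pics/cmp.png",np.hstack([cv2.resize(x[300:460,350:550],None,fx=2,fy=2) for x in (a,b)]))
g=lambda x:cv2.cvtColor(x,cv2.COLOR_BGR2GRAY)
# knob shift by template match, sub-pixel via 4x crops
m=cv2.matchTemplate(g(b)[300:430,390:510],g(a)[322:402,410:492],cv2.TM_CCOEFF_NORMED); print(cv2.minMaxLoc(m))
E
```

```text
[0.18038671 0.39577306 0.28648091] [1.10385209 0.55585816 0.65862607] 21.7
(0.063480444252491, 0.9980186820030212, (38, 50), (20, 22))
```

View pics/cmp.png

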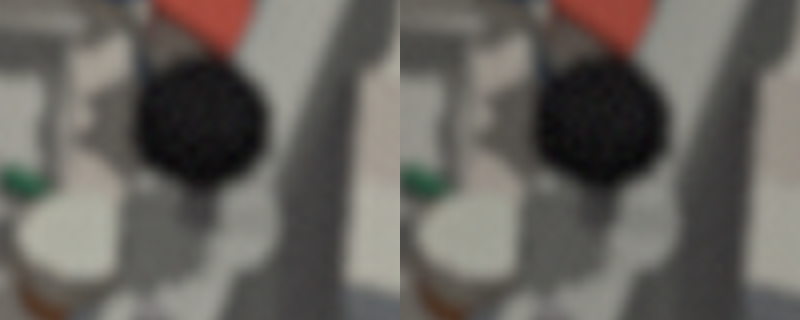

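```bash
python3 -c "
from bench import *
print(close_job())"
```

```text
the job is handed in; nothing more can be done
None
```

The spindle is clamped with its tip bearing on the cast, and the job was handed in at about 22 s; no verdict is given.

- **Touch:** I pushed the knob down with the shut fingers in 2 mm, then smaller, steps. The push force was about 2–3 N while sliding free and about 6.5 N at the last step. That puts roughly 4 N on the spring tip, or about 1.5 mm of spring travel. The lever was still open then, near 0.15 rad.
- **Lever:** I swept the lever round from behind, with readings of about 6.5 N at most. It went over centre and swung clear of the fingers by itself. The top picture puts it at about 2.64 rad, against the far stop at 2.65.
- **After clamping:** The knob has not visibly moved since the push. The match resolves to about a quarter pixel, or roughly 0.4 mm. The red- and blue-capped jars measure within 2 mm of where they stood. I checked the spare cast only by eye, and it looks unmoved. The arm is parked clear of everything.
- **Not measured:** I did not read the tip force directly after clamping; about 4 N is inferred from the push and the unmoved knob. At rest the push reading faded as the drag took over the load, so I judged the touch only from readings taken while moving.

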